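# Refill the sanding-block tray

### The arm

A 7-joint arm with a two-finger parallel gripper is mounted at the origin on the work surface. World frame = base frame: x ahead of the robot, y to its left, z up, the work surface at z = 0. Lengths are in mm, angles in rad, forces in N, time in s.
With the tool pointing down it reaches from about 400 to 850 mm from the base axis. Payload 6.9 kg.
Tool frame: the origin (TCP) lies midway between the tips of the shut fingers; the grasp point (between the pads) lies 19 mm behind it; z points along the fingers, y is the line along which they close (so a half turn about z gives the same grasp; the last joint's range is limited). The gripper opens to 85 mm and grips with 20 to 120 N. Pads are 22 mm wide; open, the fingers measure 114 mm over their backs; the gripper's body (76 mm by 85 mm) begins 54 mm behind the grasp point. The pads swing forward as they close: fully open they stand 13 mm farther back than shut.
Start: joints at [-1.01, 0.507, -0.238, 1.5, 0.126, 1.149, -0.155], TCP at [275.129, 561.173, 231.275] pointing down, gripper open.
Joint ranges: [-3.08, 3.08], [-0.24, 2.05], [-1.43, 1.35], [0, 2.5], [-1.52, 4.66], [0.17, 1.96], [-2.89, 2.89]. Speed limits (rad/s): [2.39, 2.39, 3.14, 3.14, 3.14, 3.14, 3.14].

### API

Orientations are given as a unit quaternion [w, x, y, z].
In Python, from bench import ctrl gives the robot as it stands.
- The arm moves only by the tool servo_tool, never from a script. Its argument "series" is a list of rows, each an object with "xyz": the shift along the tool's x, y, z in cm, a list of three; "dr": the turn, a rotation vector about the tool's x, y, z in degrees, a list of three. In form: [{"xyz": [x, y, z], "dr": [rx, ry, rz]}, ...]. A call has 1 to 20 rows; each row shifts and turns the commanded pose from where the row before left it, along the tool's axes as they then stand; what a row does not reach is not made up. A row lasts 1/8 s, in which the tool goes at most 62.5 mm and 10.7 degrees, less where a joint would pass 70% of its speed; a pose out of reach is approached as far as the arm can. A call with a gripper value outside its range is refused whole. "fingers" is the closure in counts, from 0 (fully open) to 255 (shut), set as the call begins (left out, the last holds). The fingers move at their own pace and stop on an object; "squeeze" is the grip in N (left out, the last holds). Time passes only in rows, so rows that do not move let the fingers close. It gives the time, the measured TCP pose, the force, the opening and the grip force at its end, in the units of the state.
- ctrl.observe(): the state, without advancing time (a new reading comes with each control period).
- ctrl.grab_frame(name): name is "scene" or "top" or "wrist"; returns a dict with "pixels" (384x512x3 uint8, blue, green, red), "vfov" (degrees; the focal length in pixels is half the picture's height over the tangent of half this angle, whatever the lens; pixels are square), "cx", "cy" (the principal point, pixels), "rvec" (rotation vector, rad) and "tvec" (3), from world to camera coordinates, as OpenCV has them; the wrist camera has in their place "mount" (4x4, takes a point from camera to tool coordinates, whose origin is the TCP and whose axes are the flange's). Camera axes: x right, y down, z forward; pixel columns grow to the right and rows downward; lengths in mm; the calibration is good to about 2 mm. A picture is of the moment at which its call begins: read the wrist's pose just before it. There is no depth.
- ctrl.hand_in(): hands the job in; it is judged then, once.
The state is a dict: "time": time; "joints": joint angles; "joint_velocities": joint speeds; "joint_efforts": joint torques, N m; "tcp_pos": TCP position; "orientation": TCP orientation; "ft_force": force on the tool from outside, world axes, zero at the start; "torque": the same for the moment, N m; "gripper_width": finger opening in mm; "grasp_force": force on a finger pad.
Only numpy, scipy, OpenCV 4.12 (cv2) and the standard library are available. Lean on these libraries where they do the work, as an engineer would, in place of code of your own. Each camera call takes 0.05 s, during which the arm holds its last target. There are 200 camera calls.

### The job

The MDF tray on the workshop bench has three pockets, each meant for one small wooden sanding block with a raised grip. See which two pockets are empty and set one of the two spare blocks from the bench, sole down, in each of them so that it lies flat on the pocket's floor; leave the block that is already in the tray where it is, and let go of everything.

Things in the scene. Friction and masses are not known exactly. Their poses are not given: they have to be found in the camera images.
- tray: MDF tray fixed to the bench, 146 (x) by 302 mm (y), 26 high; floor 6 thick, walls 8 thick. Three pockets in a row along its y, each 130 (x) by 90 (y) and 20 mm deep, centres at x = 0, y = -98, 0, +98 mm. Blocks lie with their length along the tray's x. Origin: centre of the underside, at bench height; z up. One pocket, any of the three, holds block_in; two are empty.
- block_in: sanding block that already lies in one of the tray's pockets, near its middle, and must stay. Light wood, thin cork sole: base 100 x 60 mm, 22 thick, with an upright grip rib 80 long, 24 wide, 40 tall along the middle of its top; 62 mm high in all, loose. Origin: centre of the underside; x along its length, y across, z up.
- block_a: a spare sanding block on the bench, same size and make as block_in (100 x 60 mm base 22 mm thick, rib 80 x 24 x 40 mm on top), loose, about 0.15 kg. Origin: centre of the underside; x along its length and rib, y across, z up; a half turn about z makes no difference. Easily taken from above by the rib, across its 24 mm width.
- block_b: a spare sanding block on the bench, same size and make as block_in (100 x 60 mm base 22 mm thick, rib 80 x 24 x 40 mm on top), loose, about 0.15 kg. Origin: centre of the underside; x along its length and rib, y across, z up; a half turn about z makes no difference. Not meant: plain blocks without a rib, and a ribbed board 210 mm long.
Things that resemble listed ones, but are neither listed nor needed, are in the scene too. What is shaped like the block_a but pink or purple is not meant.

How it is judged:
By the outcome, as a careful person would: the job done as asked, in the order asked, and still so for the second after the job is handed in, with the robot touching nothing.
It also fails if it takes over 64 s, if anything falls off the work surface, if the arm or the gripper's body presses on something with over 40 N, if the wrist force passes 120 N, or if a joint passes its speed limit or range.

## Working session

There is one attempt and no reset: what is moved stays moved. The work goes in short steps, Python scripts to look and compute and a tool call to move; the robot and the scene stay as the last step left them, time stands still between calls to the robot, and variables do not carry over. Pictures are saved under pics/ and viewed, at most 10 in all, crops included, and the job is handed in when it is done.

Besides the shell and the picture viewer there is one more tool, called after "Request:" in YAML: its name, and indented under it one key for each argument. servo_tool: Moves the arm, as the interface text tells. Its arguments: {"type":"object","properties":{"series":{"type":"array"},"fingers":{"type":"number"},"squeeze":{"type":"number"}},"required":["series"]}

```bash
mkdir -p pics
cat > h.py <<'E'
import numpy as np, cv2
from bench import ctrl
def cam(f):
    h=f["pixels"].shape[0]; F=h/2/np.tan(np.radians(f["vfov"])/2)
    K=np.array([[F,0,f["cx"]],[0,F,f["cy"]],[0,0,1]])
    R=cv2.Rodrigues(np.array(f["rvec"],float))[0]; t=np.array(f["tvec"],float).reshape(3)
    return K,R,t
def ray(f,uv,z):
    K,R,t=cam(f); uv=np.atleast_2d(np.array(uv,float))
    d=(np.linalg.inv(K)@np.c_[uv,np.ones(len(uv))].T).T@R
    c=-R.T@t; s=(z-c[2])/d[:,2]
    return c+d*s[:,None]
def proj(f,P):
    K,R,t=cam(f); p=(K@(R@np.atleast_2d(P).T+t[:,None])).T
    return p[:,:2]/p[:,2:]
E
python3 - <<'E'
from h import *
import pickle
s=ctrl.observe(); print({k:np.round(v,3) for k,v in s.items()})
D={}
for n in("top","scene"):
    f=ctrl.grab_frame(n); D[n]=f
    cv2.imwrite(f"pics/{n}0.png",cv2.resize(f["pixels"],(768,576)))
    K,R,t=cam(f); print(n,f["vfov"],np.round(-R.T@t),[k for k in f])
pickle.dump(D,open("d0.pkl","wb"))
E
```

```text
{'time': np.float64(0.0), 'joints': array([-1.009,  0.508, -0.238,  1.501,  0.126,  1.149, -0.155]), 'joint_velocities': array([-0.   , -0.001, -0.   , -0.   ,  0.001, -0.002, -0.   ]), 'joint_efforts': array([-0.0000e+00, -6.2059e+01, -2.1870e+00, -2.4966e+01,  1.3000e-02,
        1.2000e-02, -0.0000e+00]), 'tcp_pos': array([274.966, 560.714, 230.449]), 'orientation': array([-0.   ,  0.226,  0.974, -0.001]), 'ft_force': array([-0.44 ,  0.081,  0.314]), 'torque': array([ 0.016, -0.016,  0.036]), 'grasp_force': np.float64(0.0), 'gripper_width': np.float64(85.4)}
top 44.80265730437928 [ 347. -164. 1244.] ['pixels', 'vfov', 'cx', 'cy', 'rvec', 'tvec']
scene 47.572603181925295 [1181.  360.  955.] ['pixels', 'vfov', 'cx', 'cy', 'rvec', 'tvec']
```

View pics/top0.png

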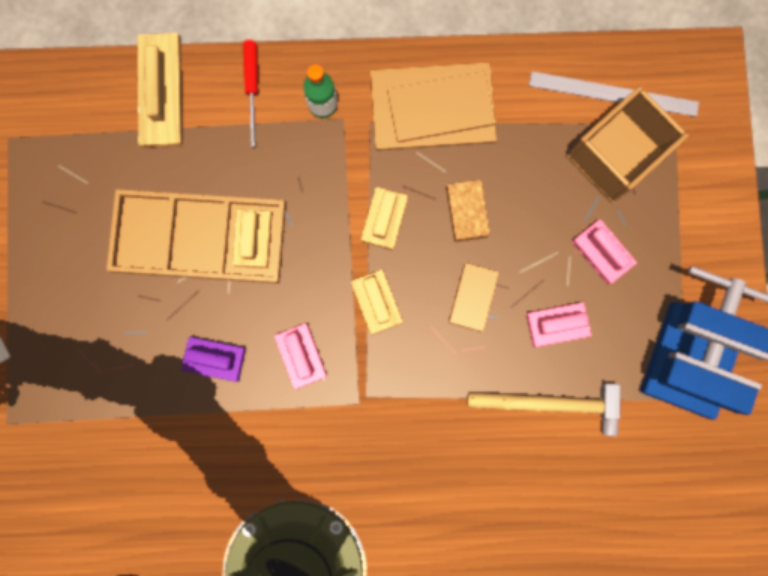

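View pics/scene0.png

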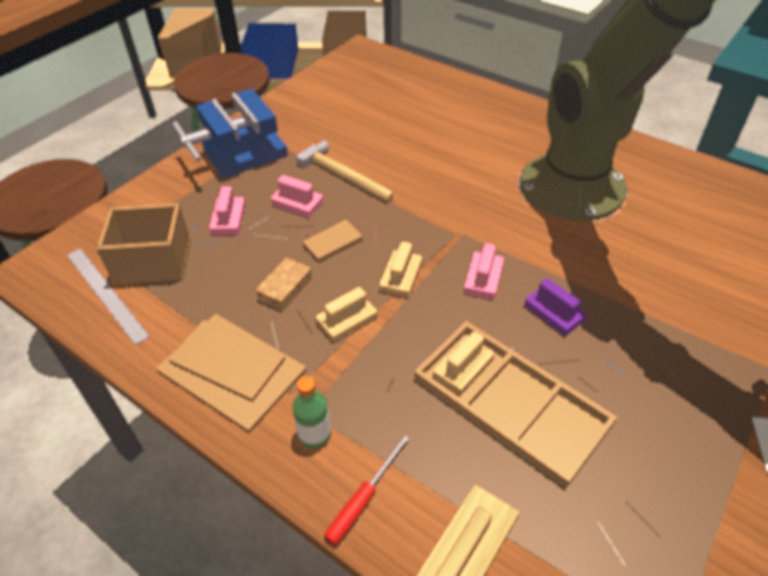

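The top view (768x576) shows the tray at about (110–285, 190–280), with its right-hand (−y) pocket occupied at (250,238) and the other two empty. The spare ribbed light-wood blocks are at (384,217) and (377,300). The pink and purple blocks, the plain blocks and the long board at (160,90) are decoys.

```bash
cat > m.py <<'E'
from h import *
def blockmask(f):
    hsv=cv2.cvtColor(f["pixels"],cv2.COLOR_BGR2HSV); return hsv
def rect(f,mask,seed,z):
    n,l,st,c=cv2.connectedComponentsWithStats(mask.astype(np.uint8))
    k=l[int(seed[1]),int(seed[0])]
    cn=max(cv2.findContours((l==k).astype(np.uint8),0,1)[0],key=cv2.contourArea).reshape(-1,2)
    P=ray(f,cn,z)[:,:2].astype(np.float32)
    r=cv2.minAreaRect(P); b=cv2.boxPoints(r)
    return r,b,k
def show(r):
    (x,y),(w,h),a=r
    if w<h: w,h,a=h,w,a+90
    return np.round([x,y,w,h,(a+90)%180-90],1)
E
python3 - <<'E'
from m import *
import pickle
D=pickle.load(open("d0.pkl","rb"))
f=D["top"]; hsv=cv2.cvtColor(f["pixels"],cv2.COLOR_BGR2HSV)
for p in[(384,230),(386,205),(384,217),(372,215),(377,300),(362,300),(130,230),(200,230),(250,238),(350,250),(330,250),(470,300)]:
    q=[int(p[0]/1.5),int(p[1]/1.5)]; print(p,hsv[q[1],q[0]])
m=((hsv[...,2]>140)&(hsv[...,0]>12)&(hsv[...,0]<30))
m2=((hsv[...,2]>130)&(hsv[...,0]>8)&(hsv[...,0]<30))
for nm,s in(("A",(390/1.5,233/1.5)),("B",(365/1.5,300/1.5)),("plain",(474/1.5,297/1.5)),("tray",(140/1.5,230/1.5))):
    for mm in(m,m2):
        r,b,k=rect(f,mm,s,22); print(nm,k,show(r))
v=[]
for x0,y0,x1,y1 in((340,170,440,350),(95,175,300,295)):
    c=f["pixels"][int(y0/1.5):int(y1/1.5),int(x0/1.5):int(x1/1.5)]
    v.append(cv2.resize(c,None,fx=s,fy=s,interpolation=1) if (s:=480/c.shape[0] if len(v)==0 else 3.7) else 0)
H=max(i.shape[0] for i in v)
cv2.imwrite("pics/crop1.png",np.hstack([cv2.copyMakeBorder(i,0,H-i.shape[0],0,0,0) for i in v])); print([i.shape for i in v])
E
```

```text
(384, 230) [ 24 117 252]
(386, 205) [ 26 104 254]
(384, 217) [ 26 103 254]
(372, 215) [ 24 115 253]
(377, 300) [ 26  99 254]
(362, 300) [ 24 112 253]
(130, 230) [ 17 144 238]
(200, 230) [ 18 136 241]
(250, 238) [ 25 106 254]
(350, 250) [ 13 133 186]
(330, 250) [ 14 119 195]
(470, 300) [ 20 112 250]
A 1 [ 506.2 -161.8 1416.2 1019.4   88.2]
A 1 [ 506.2 -161.8 1416.2 1019.4   88.2]
B 1 [ 506.2 -161.8 1416.2 1019.4   88.2]
B 1 [ 506.2 -161.8 1416.2 1019.4   88.2]
plain 1 [ 506.2 -161.8 1416.2 1019.4   88.2]
plain 1 [ 506.2 -161.8 1416.2 1019.4   88.2]
tray 1 [ 506.2 -161.8 1416.2 1019.4   88.2]
tray 1 [ 506.2 -161.8 1416.2 1019.4   88.2]
[(480, 268, 3), (296, 507, 3)]
```

View pics/crop1.png

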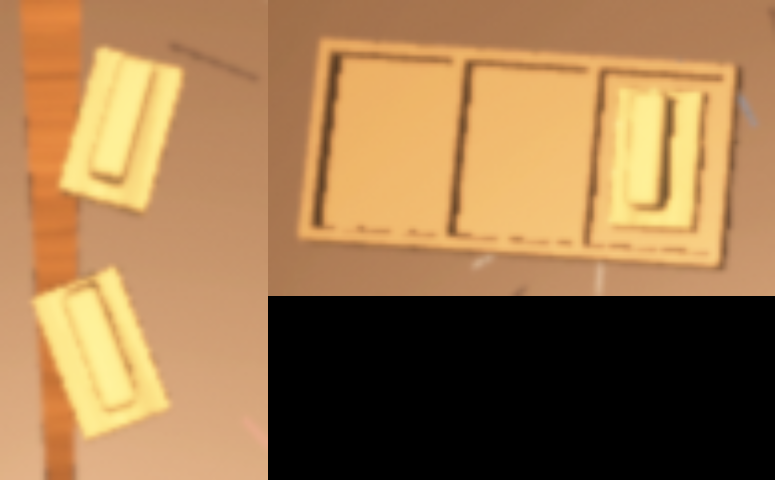

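The crop shows both spares upright with clear rib tops. The tray is nearly axis-aligned, and its two +y pockets are empty. Next I'll mask by hue.

Run:
```python
from m import *
import pickle
D=pickle.load(open("d0.pkl","rb"))
f=D["top"]; h,s,v=cv2.split(cv2.cvtColor(f["pixels"],cv2.COLOR_BGR2HSV))
mb=(h>=21)&(h<32)&(v>215)&(s>70); mt=(h>=16)&(h<32)&(v>215)&(s>70)
for nm,sd,z,m in(("A",(260,155),22,mb),("B",(243,200),22,mb),("in",(166,158),28,mb),("plain",(316,198),22,mt),("tray",(93,153),26,mt),("tray",(73.5,153),26,mt)):
    r,b,k=rect(f,m,sd,z); print(nm,k,show(r),b.round().tolist() if nm=="tray" else "")
g=D["scene"]; print("A,B,in expected in scene pix (x1.5):",)
# check with scene view: rect at z=22
h,s,v=cv2.split(cv2.cvtColor(g["pixels"],cv2.COLOR_BGR2HSV))
for p in[(350,320),(395,280),(465,350),(550,430),(375,322)]: 
    q=(int(p[0]/1.5),int(p[1]/1.5)); print(p,h[q[1],q[0]],s[q[1],q[0]],v[q[1],q[0]])
# rib tops in top view: edges
r=cv2.cvtColor(f["pixels"],cv2.COLOR_BGR2HSV)
for nm,sd in(("A",(256,145)),("B",(251,200)),("in",(166,158))):
    c=r[...,1].astype(int); print(nm,c[sd[1],sd[0]-14:sd[0]+15])
```

```text
A 7 [ 607.7 -171.3   97.6   57.5  -17.1] 
B 9 [ 457.7 -153.2   98.1   58.    19.5] 
in 8 [576.7  65.4  97.8  58.1  -4.4] 
plain 23 [ 461.1 -325.2  108.3   60.7  -17.4] 
tray 21 [584.4 163.8 300.7 145.1  84.6] [[498.0, 21.0], [642.0, 7.0], [671.0, 307.0], [526.0, 320.0]]
tray 0 [ 503.4 -161.7 1411.6 1020.6   88.2] [[-29.0, -851.0], [991.0, -883.0], [1036.0, 528.0], [16.0, 560.0]]
A,B,in expected in scene pix (x1.5):
(350, 320) 23 108 254
(395, 280) 16 129 130
(465, 350) 25 93 254
(550, 430) 18 117 241
(375, 322) 12 156 207
A [184 181 161 130 117 115 115 118 127 123 112 105 103 102 102 103 112 133
 146 136 129 124 116 109 114 130 134 125 123]
B [178 159 128 115 112 112 112 111 116 126 119 106  99  98  99 100 102 115
 134 145 135 125 118 110 108 118 123 112 109]
in [145 134 132 132 130 117 112 115 118 112 106 104 103 103 106 115 133 151
 150 150 128 113 114 114 115 118 132 151 151]
```

```bash
cat > go.py <<'E'
import sys
from h import *
from scipy.spatial.transform import Rotation as Ro
def plan(x,y,z,yaw):
    s=ctrl.observe(); w,a,b,c=s["orientation"]; R=Ro.from_quat([a,b,c,w])
    d=R.inv().apply(np.array([x,y,z])-s["tcp_pos"])/10
    best=None
    for k in(0,180):
        T=Ro.from_euler("z",yaw+k,degrees=True)*Ro.from_rotvec([np.pi,0,0])
        r=(R.inv()*T).as_rotvec(degrees=True)
        if best is None or np.linalg.norm(r)<np.linalg.norm(best): best=r
    print("t",round(float(s["time"]),2),"tcp",np.round(s["tcp_pos"],1),"F",np.round(s["ft_force"],1),"w",s["gripper_width"],"j7",round(s["joints"][6],2))
    print("shift cm",d.round(2),"dr",best.round(1))
if __name__=="__main__": plan(*map(float,sys.argv[1:5]))
E
python3 go.py 607.7 -171.3 200 -17.1
```

```text
t 0.1 tcp [275.  560.7 230.5] F [-0.5 -0.9  0.1] w 85.5001492595207 j7 -0.15
shift cm [-62.1  -51.08   3.14] dr [-0.1 -0.  -9. ]
```

Request:
servo_tool:
  series:
    - {"xyz": [-3.45, -2.84, 0], "dr": [0, 0, 0]}
    - {"xyz": [-3.45, -2.84, 0], "dr": [0, 0, 0]}
    - {"xyz": [-3.45, -2.84, 0], "dr": [0, 0, 0]}
    - {"xyz": [-3.45, -2.84, 0], "dr": [0, 0, 0]}
    - {"xyz": [-3.45, -2.84, 0], "dr": [0, 0, 0]}
    - {"xyz": [-3.45, -2.84, 0], "dr": [0, 0, 0]}
    - {"xyz": [-3.45, -2.84, 0], "dr": [0, 0, 0]}
    - {"xyz": [-3.45, -2.84, 0], "dr": [0, 0, 0]}
    - {"xyz": [-3.45, -2.84, 0], "dr": [0, 0, 0]}
    - {"xyz": [-3.45, -2.84, 0], "dr": [0, 0, 0]}
    - {"xyz": [-3.45, -2.84, 0], "dr": [0, 0, 0]}
    - {"xyz": [-3.45, -2.84, 0], "dr": [0, 0, 0]}
    - {"xyz": [-3.45, -2.84, 0], "dr": [0, 0, 0]}
    - {"xyz": [-3.45, -2.84, 0], "dr": [0, 0, 0]}
    - {"xyz": [-3.45, -2.84, 0.8], "dr": [0, 0, 0]}
    - {"xyz": [-3.45, -2.84, 0.8], "dr": [0, 0, 0]}
    - {"xyz": [-3.45, -2.84, 0.8], "dr": [0, 0, 0]}
    - {"xyz": [-3.45, -2.84, 0.7], "dr": [0, 0, 0]}
    - {"xyz": [0, 0, 0], "dr": [0, 0, -4.5]}
    - {"xyz": [0, 0, 0], "dr": [0, 0, -4.5]}

```text
time: 2.6
tcp_pos: [607.4, -171.9, 199.2]
orientation: [-0.001, 0.148, 0.989, 0.0]
ft_force: [-0.4, 0.4, 0.4]
gripper_width: 85.4
grasp_force: 0.0
```

```bash
cat > wr.py <<'E'
from go import *
def wrist(name):
    s=ctrl.observe(); f=ctrl.grab_frame("wrist"); w,a,b,c=s["orientation"]
    T=np.eye(4); T[:3,:3]=Ro.from_quat([a,b,c,w]).as_matrix(); T[:3,3]=s["tcp_pos"]
    M=np.linalg.inv(T@np.array(f["mount"])); f["rvec"]=cv2.Rodrigues(M[:3,:3])[0]; f["tvec"]=M[:3,3]
    cv2.imwrite(f"pics/{name}.png",f["pixels"]); return f
E
python3 - <<'E'
from wr import *
import pickle
f=wrist("w1"); pickle.dump(f,open("w1.pkl","wb"))
t=np.radians(-17.1); L=np.array([np.cos(t),np.sin(t)]); W=np.array([-L[1],L[0]])
P=[np.r_[np.array([607.7,-171.3])+40*i*L+12*j*W,62] for i,j in((-1,-1),(1,-1),(1,1),(-1,1))]
q=proj(f,P); print(q.round())
im=cv2.polylines(f["pixels"].copy(),[q.round().astype(np.int32)],True,(0,0,255),1); cv2.imwrite("pics/w1o.png",im)
E
```

```text
[[241. 140.]
 [242. 219.]
 [266. 219.]
 [267. 140.]]
```

View pics/w1o.png

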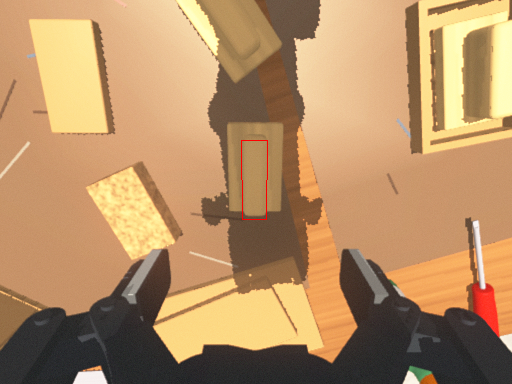

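The wrist view shows the shaded block A at about (255,168). Its rib lies inside the predicted outline (241–267, 140–219) and is well centred across, so I'll descend.

Request:
servo_tool:
  series:
    - {"xyz": [0, 0, 4], "dr": [0, 0, 0]}
    - {"xyz": [0, 0, 4], "dr": [0, 0, 0]}
    - {"xyz": [0, 0, 3.5], "dr": [0, 0, 0]}
    - {"xyz": [0, 0, 2.5], "dr": [0, 0, 0]}
    - {"xyz": [0, 0, 2], "dr": [0, 0, 0]}
    - {"xyz": [0, 0, 1], "dr": [0, 0, 0]}
    - {"xyz": [0, 0, 0], "dr": [0, 0, 0]}

```text
time: 3.52
tcp_pos: [607.3, -171.1, 29.7]
orientation: [-0.001, 0.149, 0.989, 0.0]
ft_force: [1.0, -0.1, 0.6]
gripper_width: 85.4
grasp_force: 0.0
```

Request:
servo_tool:
  series:
    - {"xyz": [0, 0, 0], "dr": [0, 0, 0]}
    - {"xyz": [0, 0, 0], "dr": [0, 0, 0]}
    - {"xyz": [0, 0, 0], "dr": [0, 0, 0]}
    - {"xyz": [0, 0, 0], "dr": [0, 0, 0]}
    - {"xyz": [0, 0, 0], "dr": [0, 0, 0]}
    - {"xyz": [0, 0, 0], "dr": [0, 0, 0]}
    - {"xyz": [0, 0, 0], "dr": [0, 0, 0]}
    - {"xyz": [0, 0, 0], "dr": [0, 0, 0]}
  fingers: 255
  squeeze: 40

```text
time: 4.53
tcp_pos: [608.0, -171.3, 30.8]
orientation: [0.0, 0.149, 0.989, -0.0]
ft_force: [-1.1, -0.2, 6.5]
gripper_width: 23.6
grasp_force: 40.2
```

Request:
servo_tool:
  series:
    - {"xyz": [0, 0, -1], "dr": [0, 0, 0]}
    - {"xyz": [0, 0, -2], "dr": [0, 0, 0]}
    - {"xyz": [0, 0, -3], "dr": [0, 0, 0]}
    - {"xyz": [0, 0, -3], "dr": [0, 0, 0]}
    - {"xyz": [0, 0, -3], "dr": [0, 0, 0]}
    - {"xyz": [0, 0, 0], "dr": [0, 0, 0]}

```text
time: 5.28
tcp_pos: [609.0, -171.5, 152.9]
orientation: [0.002, 0.149, 0.989, -0.0]
ft_force: [0.3, 0.4, -1.6]
gripper_width: 23.6
grasp_force: 39.4
```

```bash
python3 go.py 593.6 261.4 150 -5.4
```

```text
t 5.28 tcp [ 609.  -171.5  152.9] F [ 0.3  0.4 -1.6] w 23.56247006204205 j7 1.46
shift cm [14.21 40.92  0.23] dr [ -0.    0.3 -11.7]
```

Request:
servo_tool:
  series:
    - {"xyz": [0.5, 1.5, 0], "dr": [0, 0, 0]}
    - {"xyz": [1.2, 3.5, 0], "dr": [0, 0, 0]}
    - {"xyz": [1.2, 3.5, 0], "dr": [0, 0, 0]}
    - {"xyz": [1.2, 3.5, 0], "dr": [0, 0, 0]}
    - {"xyz": [1.2, 3.5, 0], "dr": [0, 0, 0]}
    - {"xyz": [1.2, 3.5, 0], "dr": [0, 0, 0]}
    - {"xyz": [1.2, 3.5, 0], "dr": [0, 0, 0]}
    - {"xyz": [1.2, 3.5, 0], "dr": [0, 0, 0]}
    - {"xyz": [1.2, 3.5, 0], "dr": [0, 0, 0]}
    - {"xyz": [1.2, 3.5, 0], "dr": [0, 0, 0]}
    - {"xyz": [1.2, 3.5, 0], "dr": [0, 0, 0]}
    - {"xyz": [1.2, 3.2, 0], "dr": [0, 0, 0]}
    - {"xyz": [0.5, 1.2, 0], "dr": [0, 0, 0]}
    - {"xyz": [0, 0, 0], "dr": [0, 0, -4]}
    - {"xyz": [0, 0, 0], "dr": [0, 0, -4]}
    - {"xyz": [0, 0, 0], "dr": [0, 0, -3.7]}
    - {"xyz": [0, 0, 0], "dr": [0, 0, 0]}

```text
time: 7.4
tcp_pos: [591.9, 260.4, 149.4]
orientation: [-0.001, 0.048, 0.999, -0.001]
ft_force: [0.3, 0.3, -2.0]
gripper_width: 23.3
grasp_force: 39.5
```

```bash
python3 go.py 593.6 261.4 37 -5.4
python3 - <<'E'
from h import *
f=ctrl.grab_frame("scene"); g=f["pixels"][170:384,230:480]; cv2.imwrite("pics/s2.png",cv2.resize(g,None,fx=2.6,fy=2.6,interpolation=2))
E
```

```text
t 7.4 tcp [591.9 260.4 149.4] F [ 0.3  0.3 -2. ] w 23.27047541565767 j7 0.94
shift cm [-0.17  0.13 11.24] dr [-0.1 -0.1 -0.1]
```

View pics/s2.png

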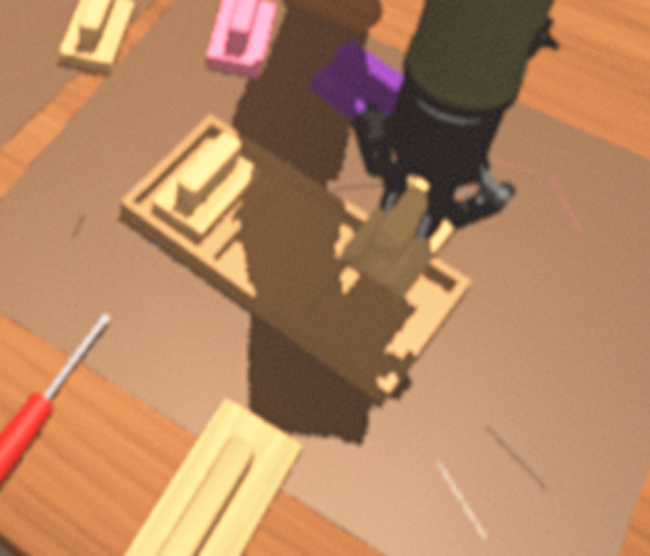

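The scene crop shows block A held level at (385,240), over the +y pocket. I'll lower it and watch the force.

Request:
servo_tool:
  series:
    - {"xyz": [-0.17, 0.13, 2], "dr": [0, 0, 0]}
    - {"xyz": [0, 0, 3], "dr": [0, 0, 0]}
    - {"xyz": [0, 0, 3], "dr": [0, 0, 0]}
    - {"xyz": [0, 0, 1.5], "dr": [0, 0, 0]}
    - {"xyz": [0, 0, 0.7], "dr": [0, 0, 0]}
    - {"xyz": [0, 0, 0.4], "dr": [0, 0, 0]}
    - {"xyz": [0, 0, 0.2], "dr": [0, 0, 0]}
    - {"xyz": [0, 0, 0], "dr": [0, 0, 0]}
    - {"xyz": [0, 0, 0], "dr": [0, 0, 0]}

```text
time: 8.57
tcp_pos: [594.4, 262.8, 42.8]
orientation: [0.0, 0.047, 0.999, 0.0]
ft_force: [0.4, -0.4, -0.9]
gripper_width: 23.4
grasp_force: 39.5
```

Request:
servo_tool:
  series:
    - {"xyz": [0, 0, 0.2], "dr": [0, 0, 0]}
    - {"xyz": [0, 0, 0.2], "dr": [0, 0, 0]}
    - {"xyz": [0, 0, 0.1], "dr": [0, 0, 0]}
    - {"xyz": [0, 0, 0], "dr": [0, 0, 0]}

```text
time: 9.07
tcp_pos: [594.1, 262.6, 37.1]
orientation: [-0.0, 0.047, 0.999, -0.0]
ft_force: [-0.5, 0.8, -0.3]
gripper_width: 23.3
grasp_force: 39.5
```

Request:
servo_tool:
  series:
    - {"xyz": [0, 0, 0.1], "dr": [0, 0, 0]}
    - {"xyz": [0, 0, 0], "dr": [0, 0, 0]}

```text
time: 9.32
tcp_pos: [594.2, 262.6, 36.8]
orientation: [0.0, 0.047, 0.999, 0.0]
ft_force: [-1.6, -0.8, 4.2]
gripper_width: 23.4
grasp_force: 40.1
```

Contact is felt at 4 N, so I'll release and retreat.

Request:
servo_tool:
  series:
    - {"xyz": [0, 0, 0], "dr": [0, 0, 0]}
    - {"xyz": [0, 0, 0], "dr": [0, 0, 0]}
    - {"xyz": [0, 0, 0], "dr": [0, 0, 0]}
    - {"xyz": [0, 0, 0], "dr": [0, 0, 0]}
    - {"xyz": [0, 0, 0], "dr": [0, 0, 0]}
    - {"xyz": [0, 0, 0], "dr": [0, 0, 0]}
    - {"xyz": [0, 0, -1.5], "dr": [0, 0, 0]}
    - {"xyz": [0, 0, -3], "dr": [0, 0, 0]}
    - {"xyz": [0, 0, -4], "dr": [0, 0, 0]}
    - {"xyz": [0, 0, -4], "dr": [0, 0, 0]}
    - {"xyz": [0, 0, -3.5], "dr": [0, 0, 0]}
    - {"xyz": [0, 0, 0], "dr": [0, 0, 0]}
  fingers: 0

```text
time: 10.82
tcp_pos: [595.8, 263.4, 200.9]
orientation: [0.003, 0.047, 0.999, 0.002]
ft_force: [-0.2, 0.1, 0.1]
gripper_width: 85.3
grasp_force: 0.0
```

```bash
python3 go.py 457.7 -153.2 150 19.5
```

```text
t 10.82 tcp [595.8 263.4 200.9] F [-0.2  0.1  0.1] w 85.27244406975701 j7 0.95
shift cm [  9.84 -42.8    4.87] dr [  0.1   0.4 -24.9]
```

Request:
servo_tool:
  series:
    - {"xyz": [0.9, -3.89, 0], "dr": [0, 0, 0]}
    - {"xyz": [0.9, -3.89, 0], "dr": [0, 0, 0]}
    - {"xyz": [0.9, -3.89, 0], "dr": [0, 0, 0]}
    - {"xyz": [0.9, -3.89, 0], "dr": [0, 0, 0]}
    - {"xyz": [0.9, -3.89, 0], "dr": [0, 0, 0]}
    - {"xyz": [0.9, -3.89, 0], "dr": [0, 0, 0]}
    - {"xyz": [0.9, -3.89, 0], "dr": [0, 0, 0]}
    - {"xyz": [0.9, -3.89, 0], "dr": [0, 0, 0]}
    - {"xyz": [0.9, -3.89, 0], "dr": [0, 0, 0]}
    - {"xyz": [0.9, -3.89, 0], "dr": [0, 0, 0]}
    - {"xyz": [0.84, -3.9, 0], "dr": [0, 0, 0]}
    - {"xyz": [0, 0, 1], "dr": [0, 0, -6]}
    - {"xyz": [0, 0, 1], "dr": [0, 0, -6]}
    - {"xyz": [0, 0, 1], "dr": [0, 0, -6]}
    - {"xyz": [0, 0, 1], "dr": [0, 0, -6]}
    - {"xyz": [0, 0, 0.9], "dr": [0, 0, -0.9]}
    - {"xyz": [0, 0, 0], "dr": [0, 0, 0]}

```text
time: 12.95
tcp_pos: [455.2, -154.1, 146.7]
orientation: [-0.001, -0.168, 0.986, 0.0]
ft_force: [-0.1, 1.4, 0.3]
gripper_width: 85.1
grasp_force: 0.0
```

Run:
```python
from wr import *
plan(457.7,-153.2,31,19.5)
f=wrist("w2")
t=np.radians(19.5); L=np.array([np.cos(t),np.sin(t)]); W=np.array([-L[1],L[0]])
P=[np.r_[np.array([457.7,-153.2])+40*i*L+12*j*W,62] for i,j in((-1,-1),(1,-1),(1,1),(-1,1))]
q=proj(f,P); im=cv2.polylines(f["pixels"].copy(),[q.round().astype(np.int32)],True,(0,0,255),1); cv2.imwrite("pics/w2o.png",im)
```

```text
t 12.95 tcp [ 455.2 -154.1  146.7] F [-0.1  1.4  0.3] w 85.12794453459281 j7 2.08
shift cm [-2.700e-01 -1.000e-02  1.157e+01] dr [ 0.1 -0.1 -0.1]
```

View pics/w2o.png

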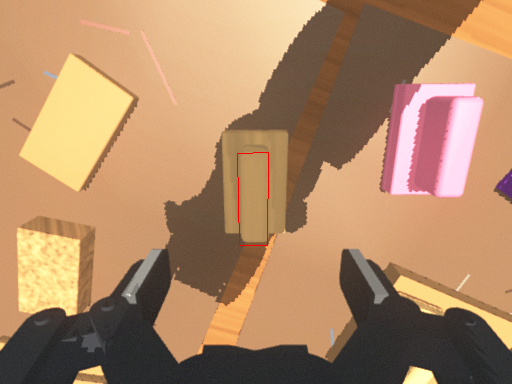

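The wrist view shows block B at about (255,185). Its rib is centred in the prediction (238–268, 152–245), off by about 3 px along the length only.

Request:
servo_tool:
  series:
    - {"xyz": [-0.3, 0, 3], "dr": [0, 0, 0]}
    - {"xyz": [0, 0, 3], "dr": [0, 0, 0]}
    - {"xyz": [0, 0, 2.5], "dr": [0, 0, 0]}
    - {"xyz": [0, 0, 2], "dr": [0, 0, 0]}
    - {"xyz": [0, 0, 1], "dr": [0, 0, 0]}
    - {"xyz": [0, 0, 0], "dr": [0, 0, 0]}

```text
time: 13.75
tcp_pos: [458.6, -153.1, 32.2]
orientation: [-0.0, -0.169, 0.986, 0.0]
ft_force: [-0.6, -0.1, 0.5]
gripper_width: 85.4
grasp_force: 0.0
```

Request:
servo_tool:
  series:
    - {"xyz": [0, 0, 0], "dr": [0, 0, 0]}
    - {"xyz": [0, 0, 0], "dr": [0, 0, 0]}
    - {"xyz": [0, 0, 0], "dr": [0, 0, 0]}
    - {"xyz": [0, 0, 0], "dr": [0, 0, 0]}
    - {"xyz": [0, 0, 0], "dr": [0, 0, 0]}
    - {"xyz": [0, 0, 0], "dr": [0, 0, 0]}
    - {"xyz": [0, 0, 0], "dr": [0, 0, 0]}
    - {"xyz": [0, 0, 0], "dr": [0, 0, 0]}
  fingers: 255
  squeeze: 40

```text
time: 14.75
tcp_pos: [458.8, -153.3, 32.7]
orientation: [0.0, -0.169, 0.986, -0.0]
ft_force: [-1.3, -0.1, 6.3]
gripper_width: 23.6
grasp_force: 40.7
```

Request:
servo_tool:
  series:
    - {"xyz": [0, 0, -1], "dr": [0, 0, 0]}
    - {"xyz": [0, 0, -2], "dr": [0, 0, 0]}
    - {"xyz": [0, 0, -3], "dr": [0, 0, 0]}
    - {"xyz": [0, 0, -3], "dr": [0, 0, 0]}
    - {"xyz": [0, 0, -3], "dr": [0, 0, 0]}
    - {"xyz": [0, 0, 0], "dr": [0, 0, 0]}

```text
time: 15.5
tcp_pos: [459.7, -153.5, 154.4]
orientation: [0.002, -0.169, 0.986, -0.001]
ft_force: [0.0, 0.2, -2.7]
gripper_width: 23.4
grasp_force: 39.9
```

```bash
python3 go.py 584.4 163.8 150 -5.4
```

```text
t 15.5 tcp [ 459.7 -153.5  154.4] F [ 0.   0.2 -2.7] w 23.4032944342602 j7 2.08
shift cm [-22.33  25.76   0.45] dr [-0.1  0.2 24.9]
```

Request:
servo_tool:
  series:
    - {"xyz": [-1, 1.2, 0], "dr": [0, 0, 0]}
    - {"xyz": [-2.1, 2.4, 0], "dr": [0, 0, 0]}
    - {"xyz": [-2.1, 2.4, 0], "dr": [0, 0, 0]}
    - {"xyz": [-2.1, 2.4, 0], "dr": [0, 0, 0]}
    - {"xyz": [-2.1, 2.4, 0], "dr": [0, 0, 0]}
    - {"xyz": [-2.1, 2.4, 0], "dr": [0, 0, 0]}
    - {"xyz": [-2.1, 2.4, 0], "dr": [0, 0, 0]}
    - {"xyz": [-2.1, 2.4, 0], "dr": [0, 0, 0]}
    - {"xyz": [-2.1, 2.4, 0], "dr": [0, 0, 0]}
    - {"xyz": [-2.1, 2.4, 0], "dr": [0, 0, 0]}
    - {"xyz": [-2.1, 2.4, 0], "dr": [0, 0, 0]}
    - {"xyz": [-0.4, 0.6, 0], "dr": [0, 0, 0]}
    - {"xyz": [0, 0, 0], "dr": [0, 0, 5]}
    - {"xyz": [0, 0, 0], "dr": [0, 0, 5]}
    - {"xyz": [0, 0, 0], "dr": [0, 0, 5]}
    - {"xyz": [0, 0, 0], "dr": [0, 0, 5]}
    - {"xyz": [0, 0, 0], "dr": [0, 0, 4.9]}
    - {"xyz": [0, 0, 0], "dr": [0, 0, 0]}

```text
time: 17.75
tcp_pos: [582.8, 164.7, 151.2]
orientation: [-0.001, 0.047, 0.999, -0.001]
ft_force: [-0.3, 0.7, -1.2]
gripper_width: 23.3
grasp_force: 39.7
```

```bash
python3 go.py 584.4 163.8 39 -5.4
```

```text
t 17.75 tcp [582.8 164.7 151.2] F [-0.3  0.7 -1.2] w 23.341659983705775 j7 1.11
shift cm [-0.19 -0.06 11.22] dr [-0.1 -0.1  0. ]
```

Request:
servo_tool:
  series:
    - {"xyz": [-0.1, -0.1, 2], "dr": [0, 0, 0]}
    - {"xyz": [0, 0, 3], "dr": [0, 0, 0]}
    - {"xyz": [0, 0, 3], "dr": [0, 0, 0]}
    - {"xyz": [0, 0, 1.5], "dr": [0, 0, 0]}
    - {"xyz": [0, 0, 0.7], "dr": [0, 0, 0]}
    - {"xyz": [0, 0, 0.4], "dr": [0, 0, 0]}
    - {"xyz": [0, 0, 0.2], "dr": [0, 0, 0]}
    - {"xyz": [0, 0, 0.2], "dr": [0, 0, 0]}
    - {"xyz": [0, 0, 0], "dr": [0, 0, 0]}

```text
time: 18.88
tcp_pos: [584.8, 163.7, 42.5]
orientation: [0.0, 0.047, 0.999, 0.0]
ft_force: [0.1, 0.1, -2.0]
gripper_width: 23.1
grasp_force: 39.7
```

Request:
servo_tool:
  series:
    - {"xyz": [0, 0, 0.15], "dr": [0, 0, 0]}
    - {"xyz": [0, 0, 0.15], "dr": [0, 0, 0]}
    - {"xyz": [0, 0, 0.1], "dr": [0, 0, 0]}
    - {"xyz": [0, 0, 0], "dr": [0, 0, 0]}

```text
time: 19.38
tcp_pos: [584.7, 163.7, 38.8]
orientation: [0.0, 0.047, 0.999, -0.0]
ft_force: [-1.5, -0.3, 4.3]
gripper_width: 23.1
grasp_force: 40.5
```

Contact again, so I'll release, retreat and look.

Request:
servo_tool:
  series:
    - {"xyz": [0, 0, 0], "dr": [0, 0, 0]}
    - {"xyz": [0, 0, 0], "dr": [0, 0, 0]}
    - {"xyz": [0, 0, 0], "dr": [0, 0, 0]}
    - {"xyz": [0, 0, 0], "dr": [0, 0, 0]}
    - {"xyz": [0, 0, 0], "dr": [0, 0, 0]}
    - {"xyz": [0, 0, 0], "dr": [0, 0, 0]}
    - {"xyz": [0, 0, -1.5], "dr": [0, 0, 0]}
    - {"xyz": [0, 0, -3], "dr": [0, 0, 0]}
    - {"xyz": [0, 0, -4], "dr": [0, 0, 0]}
    - {"xyz": [0, 0, -4], "dr": [0, 0, 0]}
    - {"xyz": [0, 0, -3.5], "dr": [0, 0, 0]}
    - {"xyz": [0, -3.5, 0], "dr": [0, 0, 0]}
    - {"xyz": [0, -4.5, 0], "dr": [0, 0, 0]}
    - {"xyz": [0, -4.5, 0], "dr": [0, 0, 0]}
    - {"xyz": [0, -4.5, 0], "dr": [0, 0, 0]}
    - {"xyz": [0, -4.5, 0], "dr": [0, 0, 0]}
    - {"xyz": [0, -4.5, 0], "dr": [0, 0, 0]}
    - {"xyz": [0, -2, 0], "dr": [0, 0, 0]}
    - {"xyz": [0, 0, 0], "dr": [0, 0, 0]}
    - {"xyz": [0, 0, 0], "dr": [0, 0, 0]}
  fingers: 0

```text
time: 21.88
tcp_pos: [558.7, -112.8, 198.5]
orientation: [0.0, 0.046, 0.999, 0.001]
ft_force: [-0.2, 0.9, 0.4]
gripper_width: 85.3
grasp_force: 0.0
```

Run:
```python
from m import *
f=ctrl.grab_frame("top"); g=ctrl.grab_frame("scene")
a=cv2.resize(f["pixels"][110:205,55:205],None,fx=2.6,fy=2.6,interpolation=2)
b=cv2.resize(g["pixels"][200:330,260:420],None,fx=2.4,fy=2.4,interpolation=2)
H=max(a.shape[0],b.shape[0]); cv2.imwrite("pics/fin.png",np.hstack([cv2.copyMakeBorder(i,0,H-i.shape[0],0,0,0) for i in(a,b)]))
h,s,v=cv2.split(cv2.cvtColor(f["pixels"],cv2.COLOR_BGR2HSV)); m=(h>=21)&(h<32)&(v>215)&(s>70)
for P in((593,262),(584,164),(576,65)):
    q=proj(f,[[*P,40]])[0]
    r,b_,k=rect(f,m,q,28); print(P,k,show(r))
```

```text
(593, 262) 8 [595.  263.8 100.9  59.5  -5.4]
(584, 164) 10 [582.4 166.1 105.7  61.4  -5.5]
(576, 65) 12 [572.   81.6 116.3  41.3  -6.4]
```

View pics/fin.png

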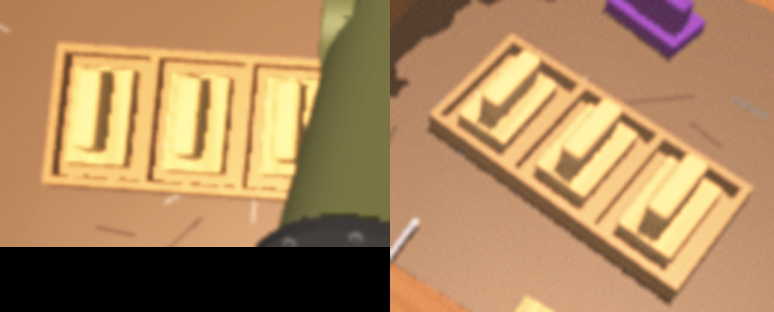

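All three blocks lie flat in their pockets, and the measured poses of the two I placed match the pocket centres. The arm is clear, so I'll hand in.

```bash
python3 -c "
from bench import ctrl
print(ctrl.hand_in())"
```

```text
the job is handed in; nothing more can be done
None
```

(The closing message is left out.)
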